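# Load the axle pins and hold the blow-off valve open

## Robot

A 6-joint arm with a two-finger parallel gripper is mounted at the origin on the work surface. World frame = base frame: x ahead of the robot, y to its left, z up, the work surface at z = 0. Lengths are in mm, angles in rad, forces in N, time in s.
With the tool pointing down it reaches from about 425 to 925 mm from the base axis. Payload 12.5 kg.
Tool frame: the origin (TCP) lies midway between the tips of the shut fingers; the grasp point (between the pads) lies 19 mm behind it (manip.tcp_to_grasp is the z of the grasp point in the tool frame, in mm); z points along the fingers, y is the line along which they close (so a half turn about z gives the same grasp; the last joint's range is limited). The gripper opens to 85 mm and grips with 20 to 120 N. Pads are 22 mm wide; open, the fingers measure 114 mm over their backs; the gripper's body (76 mm by 85 mm) begins 54 mm behind the grasp point. The pads swing forward as they close: fully open they stand 13 mm farther back than shut.
Start: joints at [1.084, 0.491, 1.559, -0, 1.092, -0.106], TCP at [232.275, 580.256, 200.627] pointing down, gripper open.
Joint ranges: [-3.1, 3.1], [-0.84, 2.19], [0.05, 2.79], [-1.13, 4.28], [0.06, 2.93], [-2.69, 2.69]. Speed limits (rad/s): [2.22, 2.22, 2.79, 3.14, 3.14, 3.14].

## Interface

Orientations are given as a unit quaternion [x, y, z, w].
In Python, from rig import manip gives the robot as it stands. The module is installed in compiled form; this text tells all that it offers. Calls block until the motion is done:
- manip.goto(position, orientation): joint-space move of the TCP to a pose.
- manip.move_linear(position, rotation=None, rate=150): straight line of the TCP; rotation=None keeps the orientation; rate is the mean speed in mm/s.
- manip.set_joints(angles): joint-space move.
- manip.gripper_to(opening, grip_force=None): opening from 0.0 (shut) to 1.0 (fully open); grip_force is the grip in N (None keeps the last); returns when the fingers have stopped.
- manip.wait(seconds).
- manip.ik(position, orientation): joint angles nearest the present ones, or None.
- manip.snapshot(name): name is "scene" or "top" or "wrist"; returns the picture (480x640x3 uint8, red, green, blue); there is no depth.
- manip.camera_params(name): a dict with "mtx" (3x3 intrinsics, pixels), "T" (4x4, takes a point from camera to world coordinates). Camera axes: x right, y up, looking along -z (the intrinsics and any distortion apply to the point x, -y, -z); pixel columns grow to the right and rows downward; lengths in mm; the calibration is good to about 2 mm. A picture is of the moment at which its call begins: read the wrist's pose just before it. camera_params takes no time and is no camera call; for the wrist camera it gives the pose at the moment of the call.
A pose or a line that the arm cannot do raises manip.MotionError and nothing moves.
- manip.close_job(): hands the job in; it is judged then, once.
Trained networks look in the newest picture that a camera, given by its name, has taken for a name from the list of things; names that differ only in an ending like _2 or _b are one class to them, and where a whole thing is asked for, a point or a joint stands for the part that bears it (a point fixed in the world has none). Each returns a list of dicts, best first, with "p" (0 to 1); they miss things now and then, are a little off and sometimes report something else, mostly with a low value. They report only what shows in the picture. A call takes as long as a camera call. They do not tell look-alikes from the thing itself.
- manip.regions_of(label, camera): "mask" (480x640 bool, what is visible of it) and "at" ([row, column] in pixels, amid what is visible of it).
Readings, each from a call of its own:
- manip.get_t(): time.
- manip.get_q(): joint angles.
- manip.get_joint_velocities(): joint speeds.
- manip.get_joint_efforts(): joint torques, N m.
- manip.get_eef_pos(): TCP position.
- manip.get_eef_rot(): TCP orientation.
- manip.get_force(): force on the tool from outside, world axes, zero at the start.
- manip.get_wrist_torque(): the same for the moment, N m.
- manip.get_width(): opening from 0.0 (shut) to 1.0 (fully open).
- manip.get_grip_force(): force on a finger pad.
Only numpy, scipy, OpenCV 4.12 (cv2) and the standard library are available. Lean on these libraries where they do the work, as an engineer would, in place of code of your own. Each camera call takes 0.05 s, during which the arm holds its last target. There are 200 camera calls.

## Task

Stand the two steel roller-axle pins end-down in the two sockets of the aluminium block, one in each and fully home. Only when both are in and let go, press the pad of the spring-return air-valve lever down, past its first two notches to the third (the last), and finish while holding it there. Leave the can, the bearing and the wrench where they are.

Things in the scene. Friction and masses are not known exactly. Their poses are not given: they have to be found in the camera images.
- pin_a_center (a point): Plain steel axle pin, 22 mm diameter, 110 mm long, about 0.32 kg, standing loose on end on the table; this point is its centre, half-way up (55 mm above its foot). Its z axis is the pin's length. Both ends are alike. Grip it by its upper part: a seated pin stands 65 mm proud of the block.
- pin_b_center (a point): The second axle pin, identical to the first; either pin may go in either socket. The same kind of point, 55 mm above its foot.
- holder: Fixed aluminium block, 70 mm (x) by 130 mm (y) by 55 mm high, with two round sockets 26 mm in diameter and 45 mm deep in its top, 70 mm apart along its y; origin at the centre of its underside, z up. A pin fully home has its foot 10 mm and its centre 65 mm above the block's underside. Its place and the valve's may be exchanged, left and right.
- holder_hole0 (a point): Centre of the mouth of one socket, level with the block's top, 55 mm above the table, at the block's -y side (35 mm from its middle).
- holder_hole1 (a point): Centre of the mouth of the other socket, at the block's +y side.
- valve: Fixed grey air valve on a dark steel base plate (200 mm along x, 75 mm wide): two upright cheeks, 125 mm high, stand around the lever's hinge 125 mm along the valve's +x from its origin; the cheeks begin 85 mm along +x from the origin. The hinge is level, along the valve's y, 100 mm above the table. The origin lies at table height under the lever's pad; the lever points from the hinge along the valve's -x. White marks on the cheeks show the rest place and the three notches.
- lever_pad (a point): Centre of the upper face of the black push pad, 46 by 46 mm and 16 mm thick, at the end of the lever, 130 mm from the hinge; it moves with the lever. At rest the lever slopes up from the hinge by 0.4 rad and this point is 158 mm above the table; it is about 127 mm high in the first notch, 95 mm in the second and 63 mm in the third, swinging in an arc in the valve's x-z plane that shifts it by less than 14 mm along the valve's x.
- lever (a joint): Angle of the lever, rad: 0 at rest (up), growing as the pad is pressed down; notches at 0.25, 0.50 and 0.75, end stop at 0.80. The notches are felt as clicks but do not hold: a spring (about 6 N at the pad at rest, rising to about 11 N in the third notch, with 1 to 2 N more or less at the clicks) lifts the lever right back when it is let go.
- can_center (a point): Bystander: upright can, 66 mm diameter, 95 mm high, on the table beyond the pins; its centre, half-way up. Leave it.
- bearing_center (a point): Bystander: ball bearing lying flat on the table, 62 mm diameter, 18 mm thick; its centre. Leave it.
- wrench_grip (a point): Bystander: wrench, 190 mm long, lying on the table; a point on its handle. Leave it.
Things that resemble listed ones, but are neither listed nor needed, are in the scene too. What is shaped like the holder but black, red or yellow is not meant.

How it is judged:
By the outcome, as a careful person would: the job done as asked, in the order asked, and still so for the second after the job is handed in, while the arm keeps its last pose, push and grip.
It also fails if it takes over 72 s, if anything falls off the work surface, if the arm or the gripper's body presses on something with over 40 N, if the wrist force passes 120 N, or if a joint passes its speed limit or range.

## Working session

There is one attempt and no reset: what is moved stays moved. The work goes in short steps, each a Python script; the robot and the scene stay as the last script left them, time stands still between calls to the robot, and variables do not carry over. Pictures are saved under pics/ and viewed, at most 10 in all, crops included, and the job is handed in when it is done.

```bash
mkdir -p pics
python3 - <<'E'
from rig import manip
import cv2,numpy as np
for c in("scene","top"):
    im=manip.snapshot(c); cv2.imwrite(f"pics/{c}0.png",im[:,:,::-1])
    for l in("pin_a_center","holder","valve","lever_pad","can_center"):
        print(c,l,[(round(d["p"],2),np.round(d["at"]).tolist(),int(d["mask"].sum())) for d in manip.regions_of(l,c)])
    p=manip.camera_params(c);print({k:np.round(v,3).tolist() if hasattr(v,'shape') else v for k,v in p.items()})
print(manip.camera_params("wrist"),manip.get_eef_rot(),manip.get_t(),manip.tcp_to_grasp)
E
```

```text
scene pin_a_center [(0.54, [261.0, 350.0], 345)]
scene holder [(0.84, [198.0, 300.0], 1247), (0.79, [231.0, 332.0], 1485), (0.76, [227.0, 263.0], 1546), (0.71, [260.0, 223.0], 1881), (0.4, [260.0, 351.0], 353)]
scene valve [(0.97, [321.0, 378.0], 4475), (0.49, [315.0, 267.0], 1415)]
scene lever_pad [(0.85, [286.0, 393.0], 1345)]
scene can_center [(0.79, [314.0, 269.0], 1426)]
{'mtx': [[492.467, 0.0, 323.681], [0.0, 492.467, 244.662], [0.0, 0.0, 1.0]], 'T': [[-0.566, -0.501, 0.655, 1279.864], [0.824, -0.353, 0.443, 504.38], [0.009, 0.79, 0.613, 815.361], [0.0, 0.0, 0.0, 1.0]]}
top pin_a_center []
top holder [(0.95, [267.0, 415.0], 1571), (0.84, [199.0, 404.0], 1717), (0.76, [305.0, 342.0], 1681), (0.63, [340.0, 410.0], 1846), (0.46, [259.0, 141.0], 502)]
top valve [(0.81, [217.0, 226.0], 3229)]
top lever_pad [(0.72, [228.0, 218.0], 954)]
top can_center [(0.66, [161.0, 314.0], 731)]
{'mtx': [[567.239, 0.0, 314.191], [0.0, 567.239, 239.972], [0.0, 0.0, 1.0]], 'T': [[-0.022, 0.994, -0.111, 383.304], [-1.0, -0.023, -0.005, -19.968], [-0.008, 0.111, 0.994, 1401.969], [0.0, 0.0, 0.0, 1.0]]}
{'mtx': array([[374.8322352 ,   0.        , 314.53817846],
       [  0.        , 374.8322352 , 239.68727972],
       [  0.        ,   0.        ,   1.        ]]), 'T': array([[ 3.71957011e-01, -8.77204678e-01, -3.03578548e-01,
         1.52523410e+02],
       [ 9.28249577e-01,  3.51206684e-01,  1.22501382e-01,
         6.12411049e+02],
       [-8.39970162e-04, -3.27361906e-01,  9.44898659e-01,
         3.73294706e+02],
       [ 0.00000000e+00,  0.00000000e+00,  0.00000000e+00,
         1.00000000e+00]])} [1.89252344e-01 9.81928485e-01 3.40415521e-05 1.00502815e-05] 0.6 -18.700000000000003
```

View pics/scene0.png

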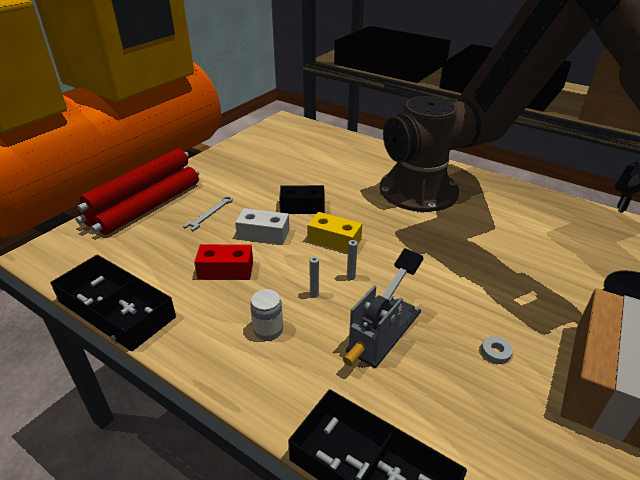

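View pics/top0.png

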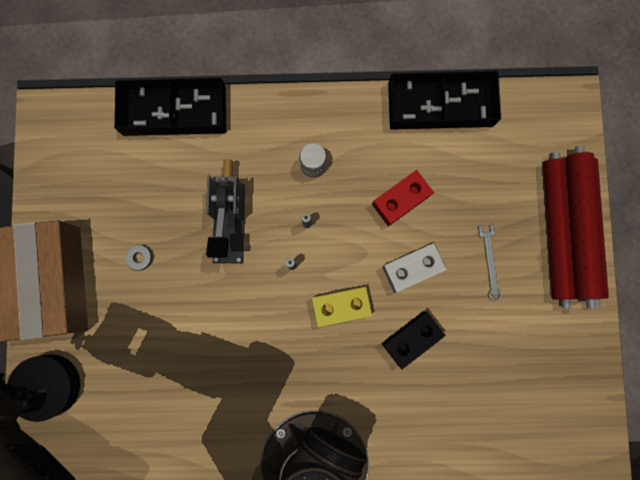

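Scene: grey-white block at (262,225), pins at (314,277) and (352,260), valve at (380,310) with its pad at (408,262). Top: block at (415,267), with sockets near (402,273) and (430,262). Pins are near (307,219) and (291,263), pad (218,246), can (313,158). Next I'll zoom in on the top picture.

Run:
```python
import cv2,numpy as np
im=cv2.imread("pics/top0.png"); s=cv2.imread("pics/scene0.png")
a=cv2.resize(im[195:285,270:350],None,fx=5,fy=5,interpolation=cv2.INTER_CUBIC)
b=cv2.resize(im[235:300,375:455],None,fx=5,fy=5,interpolation=cv2.INTER_CUBIC)
c=cv2.resize(s[230:305,300:370],None,fx=5,fy=5,interpolation=cv2.INTER_CUBIC)[:,:350]
o=np.zeros((600,800,3),np.uint8); o[:450,:400]=a; o[:325,400:]=b
v=cv2.resize(im[150:270,195:255],None,fx=2.2,fy=2.2); o[330:330+v.shape[0],420:420+v.shape[1]]=v
cv2.imwrite("pics/crop1.png",o)
```

```text
(no output)
```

View pics/crop1.png

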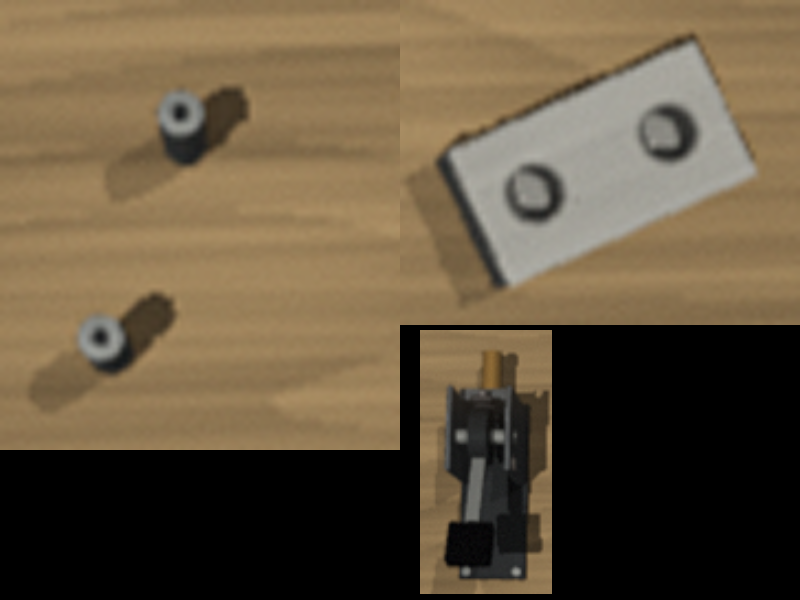

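The crop shows pin tops at image (306,218) and (290,263), sockets at (402,273) and (429,261), pad centre (218,247) and hinge (222,198). I'll turn these into positions and check them against the given sizes.

```bash
cat > h.py <<'E'
from rig import manip
import cv2,numpy as np
from scipy.spatial.transform import Rotation as R
def px2w(u,v,z,P):
    T=P["T"];d=np.linalg.inv(P["mtx"])@[u,v,1.];d=T[:3,:3]@(d*[1,-1,-1]);o=T[:3,3]
    return o+d*(z-o[2])/d[2]
def w2px(X,P):
    T=P["T"];c=T[:3,:3].T@(np.asarray(X,float)-T[:3,3])*[1,-1,-1];p=P["mtx"]@c;return p[:2]/p[2]
def down(yaw): # tool z down, tool y (closing line) at yaw+90deg from world x (mod pi)
    return (R.from_euler('z',yaw)*R.from_quat([1,0,0,0])).as_quat()
def look(name,cam="wrist"):
    P=manip.camera_params(cam);im=manip.snapshot(cam);cv2.imwrite(f"pics/{name}.png",im[:,:,::-1]);return P,im
E
python3 - <<'E'
from h import *
P=manip.camera_params("top")
pts=dict(pA=(305.8,217.4,110),pB=(289.8,262.2,110),h0=(401.4,273,55),h1=(428.2,261,55),pad=(217.5,247,158),hinge=(222,198,100),can=(313,158,95))
W={k:px2w(*v,P) for k,v in pts.items()}
for k,w in W.items():print(k,w.round(1),np.hypot(*w[:2]).round())
print("hole dist",np.linalg.norm(W["h0"]-W["h1"]),"pad-hinge",np.linalg.norm((W["pad"]-W["hinge"])[:2]))
C=[(440,157),(503,288),(755,172),(693,38)]
c=[px2w(375+(x-400)/5-.4,235+y/5-.4,55,P) for x,y in C];print(np.round(c,1).tolist(),np.mean(c,0))
S=manip.camera_params("scene")
for k,w in W.items():print(k,w2px(w,S).round(1))
q=manip.get_q();Tt=np.eye(4);Tt[:3,:3]=R.from_quat(manip.get_eef_rot()).as_matrix();Tt[:3,3]=manip.get_eef_pos()
print((np.linalg.inv(Tt)@manip.camera_params("wrist")["T"]).round(3).tolist())
E
```

```text
pA [580.9   4.9 110. ] 581.0
pB [478.4  43.6 110. ] 480.0
h0 [ 450.8 -217.9   55. ] 501.0
h1 [ 477.9 -282.6   55. ] 555.0
pad [512.  200.2 158. ] 550.0
hinge [632.6 199.6 100. ] 663.0
can [724.3 -14.6  95. ] 724.0
hole dist 70.13172636562365 pad-hinge 120.60680090806281
[[468.4, -174.0, 55.0], [405.8, -201.6, 55.0], [458.0, -323.0, 55.0], [522.5, -296.5, 55.0]] [ 463.68247969 -248.7741566    55.        ]
pA [313.6 258.5]
pB [352.2 241.9]
h0 [274.2 219.1]
h1 [249.4 215.9]
pad [407.8 257.8]
hinge [377.2 310.7]
can [266.5 296.1]
[[-0.0, 0.945, 0.327, 86.0], [1.0, -0.0, 0.001, 0.233], [0.001, 0.327, -0.945, -172.674], [0.0, 0.0, 0.0, 1.0]]
```

Hole spacing comes out at 70.1 mm and pad-to-hinge at 120.6 mm, and the points reproject correctly in the scene view. I'll take close wrist looks at the sockets and pins, all with the same tool-relative geometry so calibration bias cancels.

Run:
```python
from h import *
import pickle
q=down(np.radians(112.7)); D={}
o=np.zeros((600,800,3),np.uint8)
for i,(k,x,y,z) in enumerate([("h1",477.9,-282.6,55),("h0",450.8,-217.9,55),("pB",478.4,43.6,110),("pA",580.9,4.9,110)]):
    manip.goto([x,y,z+100],q); manip.wait(.15)
    P,im=look("w_"+k); D[k]=(P,manip.get_eef_pos(),manip.get_eef_rot()); e=w2px([x,y,z],P)
    print(k,e.round(1),np.round(manip.get_eef_pos(),1),manip.get_t())
    u,v=np.round(e).astype(int); c=im[v-50:v+50,u-66:u+67][:,:,::-1]
    o[300*(i//2):300*(i//2)+300,400*(i%2):400*(i%2)+399]=cv2.resize(c,(399,300),interpolation=cv2.INTER_CUBIC)
cv2.imwrite("pics/mont.png",o); pickle.dump(D,open("D.pkl","wb"))
print(manip.get_force())
```

```text
h1 [315.5 228.9] [ 478.1 -282.3  155. ] 3.9417
h0 [315.6 227.4] [ 451.2 -218.6  155. ] 4.525
pB [316.5 227.4] [478.5  42.6 209.7] 5.7667
pA [316.8 229.1] [580.2   5.2 210.3] 6.4833
[-0.72456614 -0.2535622   0.1212369 ]
```

View pics/mont.png

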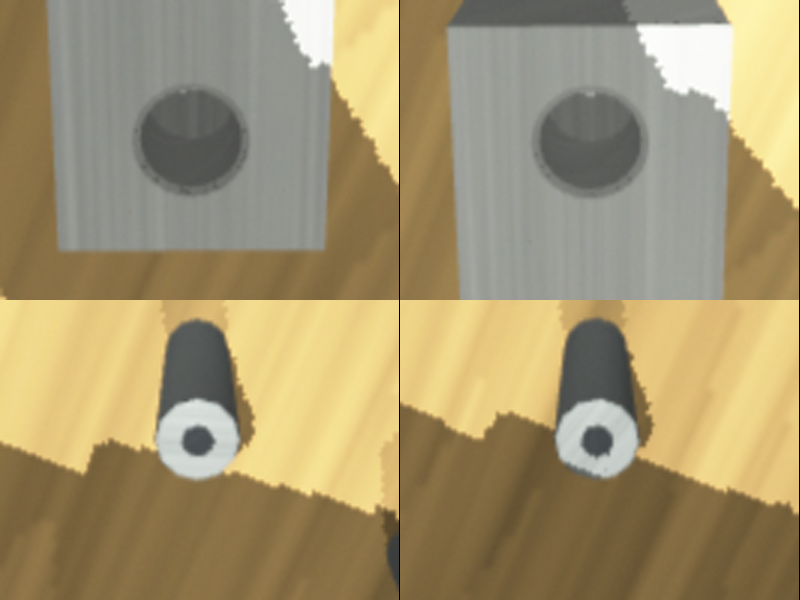

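Both sockets and both pins show clearly, at crop centres (191,139), (190,141), (197.5,139.5) and (197,138.5). I'll convert these and place pin A in h1.

```bash
cat > go.py <<'E'
from h import *
import pickle
D=pickle.load(open("D.pkl","rb")); q=down(np.radians(112.7))
M={"h1":(316,229,191,139,55),"h0":(316,227,190,141,55),"pB":(316,227,197.5,139.5,110),"pA":(317,229,197,138.5,110)}
W={k:px2w(u-66+x/3-.33,v-50+y/3-.33,z,D[k][0])for k,(u,v,x,y,z) in M.items()}
def pick(p):
    x,y,_=W[p]
    manip.move_linear([x,y,150],q,200); manip.move_linear([x,y,73],None,90)
    manip.gripper_to(0,60); print("grip",manip.get_width(),manip.get_grip_force(),manip.get_force())
    manip.move_linear([x,y,170],None,150); print("lift",manip.get_force(),manip.get_width())
def insert(h):
    x,y,_=W[h]
    manip.move_linear([x,y,170],q,220); manip.move_linear([x,y,135],None,80); manip.wait(.2)
    f0=manip.get_force(); return down_to(x,y,132,f0)
def down_to(x,y,z,f0):
    while z>83.1:
        z=max(83,z-3); manip.move_linear([x,y,z],None,40); f=manip.get_force()-f0
        if np.linalg.norm(f)>14: print("contact z",z,f.round(1),manip.get_eef_pos()); return False
    print("down",manip.get_force()-f0,manip.get_eef_pos(),manip.get_t()); return True
E
python3 - <<'E'
from go import *
for k in W: print(k,W[k].round(1))
print(np.linalg.norm(W["h0"]-W["h1"]))
pick("pA"); print(insert("h1"),manip.get_t(),manip.get_width())
look("ins1");
E
```

```text
h1 [ 475.2 -280.4   55. ]
h0 [ 447.8 -215.9   55. ]
pB [476.4  46.4 110. ]
pA [579.2   7.9 110. ]
70.05413542154815
grip 0.21032441510486619 58.57077240943909 [-0.14145771  0.07422148  5.2468592 ]
lift [ 0.44537965 -0.06987765 -3.32449777] 0.21178677213119446
down [0.38602015 1.09247239 6.02566237] [ 475.45161114 -280.60481009   83.43455366] 16.0083
True 16.0083 0.21436477049425265
```

Pin A is down at the depth of the socket floor. I'll release it and do pin B.

Run:
```python
from go import *
manip.gripper_to(0.8); x,y,z=manip.get_eef_pos()
manip.move_linear([x,y,175],None,150); look("after1","top")
manip.goto([*W["pB"][:2],190],q)
P,im=look("pB2"); e=w2px(W["pB"],P);print(e)
pick("pB"); ok=insert("h0"); print(ok,manip.get_t())
if ok:
    manip.gripper_to(0.8); x,y,z=manip.get_eef_pos(); manip.move_linear([x,y,180],None,150)
    manip.move_linear([x+30*0.386*-1,y+30*.92,230],None,200); manip.wait(.1); P,im=look("both")
    for k in("h0","h1"):
        print(k,w2px([*W[k][:2],120],P).round(1))
    cv2.imwrite("pics/both_s.png",manip.snapshot("scene")[180:280,210:390,::-1])
    a=cv2.imread("pics/both.png"); b=cv2.resize(cv2.imread("pics/both_s.png"),None,fx=3,fy=3)
    o=np.zeros((600,800,3),np.uint8);o[:288,:384]=cv2.resize(a,(384,288));o[295:595,:540]=b;cv2.imwrite("pics/both_m.png",o)
print(manip.get_t())
```

```text
[316.05226188 236.05064998]
grip 0.21571715805480438 58.48495602607727 [-1.15403841  0.18890901  5.86765276]
lift [ 0.27177897  0.36274309 -2.91994412] 0.2111025929405989
down [0.8212075  1.33499331 6.01080385] [ 448.22140638 -216.17533727   83.53513109] 27.8167
True 27.8167
h0 [316.4 260.8]
h1 [316.7 335.3]
29.7917
```

View pics/both_m.png

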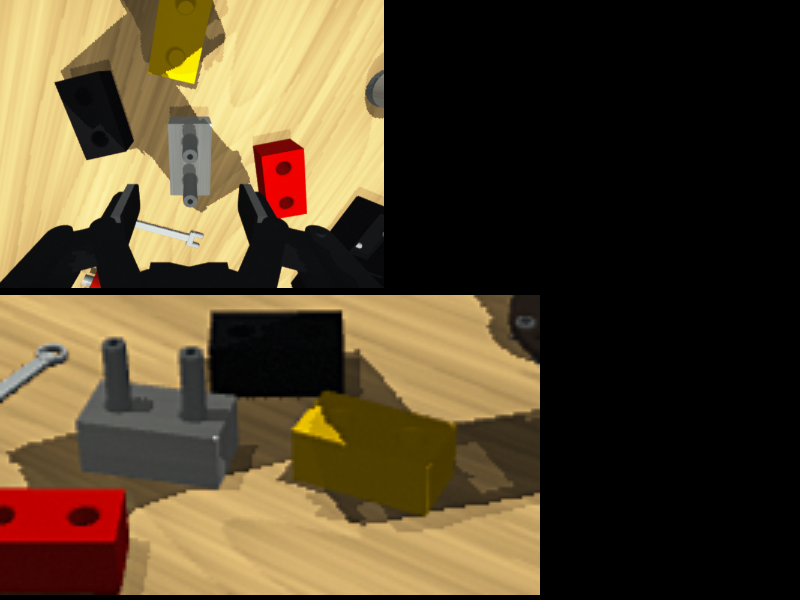

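Both pins stand upright in the grey block, and the projections of their seated tops match the picture. Next is the lever: shut the gripper, move over the pad, and press along the arc while logging force.

```bash
cat > lev.py <<'E'
from h import *
X0,Y0=510.,202.
HX=X0+116.6
def pad(th):
    p=.4-th; return HX-(130*np.cos(p)-8*np.sin(p)), 100+130*np.sin(p)+8*np.cos(p)
def to(th,rate,off=0):
    x,z=pad(th); manip.move_linear([x,Y0,z+off],None,rate)
E
python3 - <<'E'
from lev import *
manip.gripper_to(0,60)
x,y,z=manip.get_eef_pos(); manip.move_linear([x,y,260],None,200)
manip.goto([X0,Y0,260],down(np.pi)); manip.wait(.1)
P,im=look("pad"); print(w2px([X0,Y0,158],P).round(1),manip.get_eef_pos(),manip.get_t())
im2=im.copy();cv2.circle(im2,tuple(int(v) for v in w2px([X0,Y0,158],P)),3,(255,0,0),-1)
cv2.imwrite("pics/padm.png",im2[:,:,::-1])
E
```

```text
[315.2 227.9] [510.27666112 201.02210472 260.02889948] 32.3667
```

View pics/padm.png

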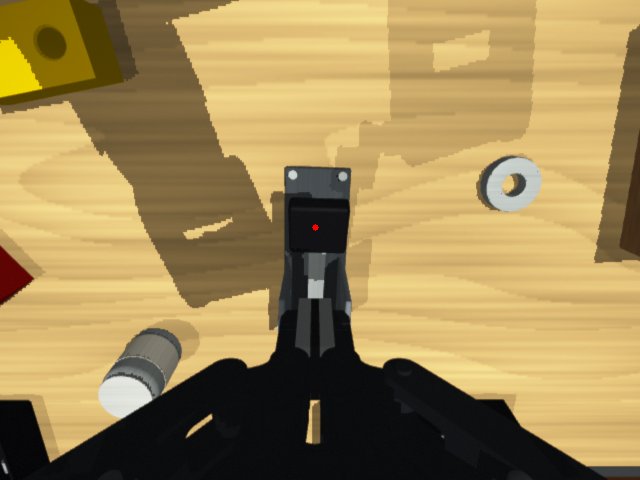

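The red dot (315,228) falls within the pad, whose centre is about (319,227), so I shift 3 mm in +y and press.

```bash
sed -i 's/202\.$/204.5/' lev.py
python3 - <<'E'
from lev import *
to(0,120,12); manip.wait(.1); f0=manip.get_force(); print(f0.round(1),manip.get_t())
L=[]
for th in list(np.arange(0,.62,.05))+list(np.arange(.62,.70,.015)):
    to(th,60); L.append((round(th,3),*np.round(manip.get_force()-f0,1),round(manip.get_eef_pos()[2],1)))
for l in L: print(*l)
print(manip.get_t())
E
```

```text
[0.5 0.3 0.8] 33.3667
0.0 -0.3 0.2 -0.6 157.5
0.05 0.2 0.2 -1.1 151.8
0.1 -0.7 0.0 -0.6 145.7
0.15 -0.7 -1.0 0.2 139.5
0.2 0.6 -0.4 4.9 133.8
0.25 -0.3 2.3 4.0 127.6
0.3 -0.6 1.6 5.6 121.2
0.35 -2.2 1.1 3.1 114.7
0.4 -1.2 0.3 2.6 108.2
0.45 -2.3 1.3 3.7 101.7
0.5 -3.1 0.5 7.2 95.4
0.55 -3.1 1.7 6.2 88.8
0.6 -4.0 1.0 5.4 82.3
0.62 -4.5 1.5 5.9 79.8
0.635 -5.0 1.5 6.6 77.9
0.65 -5.8 1.2 5.9 75.9
0.665 -6.1 1.8 7.0 74.0
0.68 -4.4 1.3 5.2 72.0
0.695 -5.8 -0.1 7.6 70.1
38.3167
```

Contact came later than expected, so I'll take a look at the contact and the lever.

Run:
```python
from lev import *
P,im=look("press1","scene"); W,wi=look("press1w")
x,y,z=manip.get_eef_pos(); print(x,y,z,manip.get_width(),w2px([x,y,z],P))
o=np.zeros((600,800,3),np.uint8)
o[:600,:500]=cv2.resize(im[220:370,320:445],(500,600),interpolation=cv2.INTER_CUBIC)[:,:,::-1]
o[:400,500:]=cv2.resize(wi[160:400,230:410],(300,400))[:,:,::-1]
cv2.imwrite("pics/press1m.png",o)
```

```text
499.1473584161755 204.36419374098466 70.2586477200237 0.0029414802659084366 [407.62624642 285.87862861]
```

View pics/press1m.png

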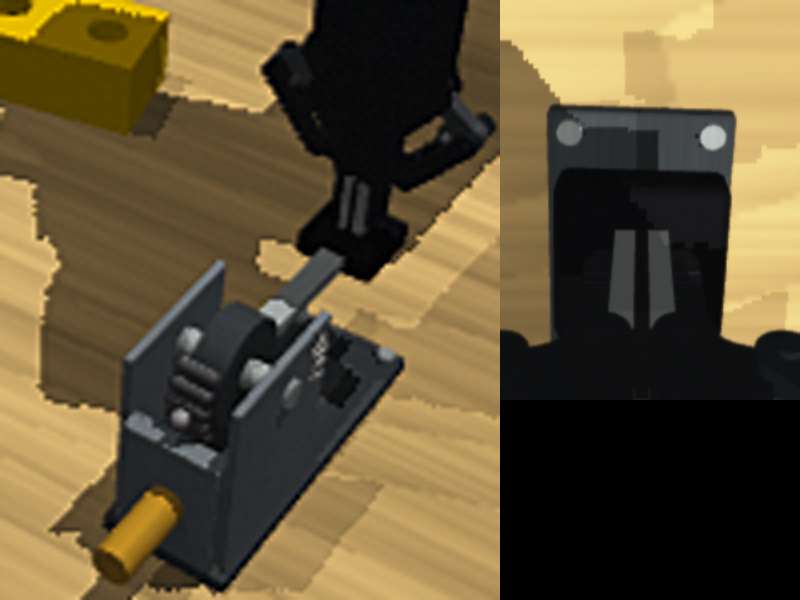

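The fingers bear on the pad. I'll estimate the lever angle by projecting the pad corners. The crop corners are left (300,240), bottom (360,280) and right (405,230).

Run:
```python
from lev import *
P=manip.camera_params("scene")
for hx,hy in((626.6,204.5),(630,202)):
  for th in(.45,.5,.55,.6,.65,.7,.75):
    p=.4-th; r=[]
    for a,b,h in((107,-23,0),(107,23,-8),(153,23,0)):
        X=[hx-(a*np.cos(p)-h*np.sin(p)),hy+b,100+a*np.sin(p)+h*np.cos(p)]
        r.append(((w2px(X,P)-[320,220])*4).round().tolist())
    print(hx,th,r)
```

```text
626.6 0.45 [[301.0, 235.0], [375.0, 279.0], [413.0, 225.0]]
626.6 0.5 [[300.0, 243.0], [373.0, 287.0], [411.0, 236.0]]
626.6 0.55 [[298.0, 251.0], [371.0, 295.0], [408.0, 247.0]]
626.6 0.6 [[297.0, 259.0], [369.0, 304.0], [406.0, 258.0]]
626.6 0.65 [[295.0, 267.0], [366.0, 312.0], [403.0, 270.0]]
626.6 0.7 [[292.0, 275.0], [364.0, 321.0], [399.0, 281.0]]
626.6 0.75 [[290.0, 284.0], [361.0, 330.0], [396.0, 293.0]]
630 0.45 [[294.0, 237.0], [368.0, 281.0], [407.0, 227.0]]
630 0.5 [[293.0, 245.0], [366.0, 289.0], [404.0, 237.0]]
630 0.55 [[291.0, 252.0], [364.0, 297.0], [402.0, 248.0]]
630 0.6 [[290.0, 260.0], [362.0, 306.0], [399.0, 260.0]]
630 0.65 [[288.0, 269.0], [359.0, 314.0], [396.0, 271.0]]
630 0.7 [[286.0, 277.0], [357.0, 323.0], [393.0, 283.0]]
630 0.75 [[283.0, 285.0], [354.0, 331.0], [389.0, 295.0]]
```

The corners put the lever at about 0.48 rad, roughly the second notch, so the effective fingertip is about 20 mm behind the TCP. I'll keep pressing in small steps.

Run:
```python
from lev import *
L=[]
for i,z in enumerate(np.arange(68,45.9,-2)):
    manip.move_linear([499.5+3*i/11,Y0,z],None,40); f=manip.get_force()-[.5,.3,.8]
    L.append((z,*f.round(1)))
    if np.linalg.norm(f)>25: break
for l in L: print(*l)
P,im=look("press2","scene"); print(manip.get_t(),manip.get_eef_pos())
cv2.imwrite("pics/press2m.png",cv2.resize(im[220:370,320:445],(500,600),interpolation=cv2.INTER_CUBIC)[:,:,::-1])
```

```text
68.0 -2.9 0.0 5.5
66.0 -4.7 -0.9 5.1
64.0 -6.4 -0.3 7.0
62.0 -7.1 -0.2 7.7
60.0 -6.8 -0.6 7.9
58.0 -8.0 1.2 8.4
56.0 -8.2 1.1 7.9
54.0 -7.4 0.5 7.4
52.0 -7.8 0.3 7.4
50.0 -7.1 1.1 7.7
48.0 -8.7 -1.1 8.1
46.0 -7.3 -0.2 6.3
41.4667 [501.29594095 204.26081453  46.24562675]
```

View pics/press2m.png

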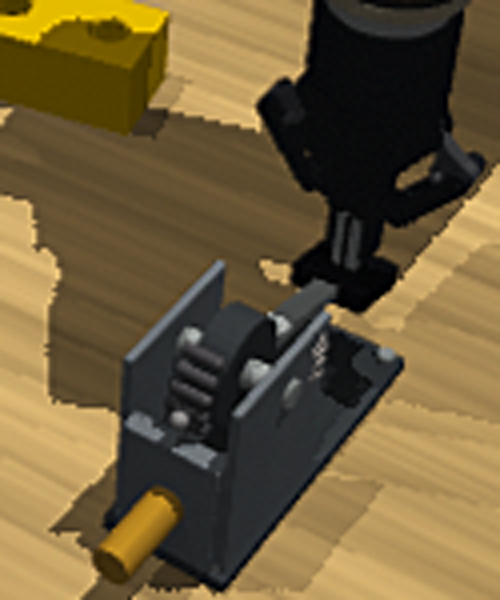

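The corners now read left (290,273), bottom (355,312) and right (399,265), about 0.65 rad. I need about 12 mm more. I'll find the end stop (0.80) gently as a reference and settle back to 0.75.

Run:
```python
from lev import *
L=[];hit=None
for z in np.arange(45,22.9,-1):
    manip.move_linear([502+(45-z)/12,Y0,z],None,40); manip.wait(.05); f=np.mean([manip.get_force() for _ in range(4)],0)-[.5,.3,.8]
    L.append((z,*f.round(1),manip.get_eef_pos()[2].round(2)))
    if f[2]>18: hit=z;break
for l in L: print(*l)
print(hit,manip.get_t())
P,im=look("press3","scene")
cv2.imwrite("pics/press3m.png",cv2.resize(im[220:370,320:445],(500,600),interpolation=cv2.INTER_CUBIC)[:,:,::-1])
```

```text
45.0 -5.4 -0.7 8.4 45.49
44.0 -5.1 -0.4 6.9 44.52
43.0 -4.5 -0.5 7.4 43.52
42.0 -4.4 0.0 6.9 42.52
41.0 -3.6 -1.3 7.0 41.56
40.0 -3.3 -0.9 8.6 40.69
39.0 -2.9 -0.9 9.4 39.73
38.0 -2.2 -1.1 8.4 38.71
37.0 -2.7 -1.4 8.2 37.78
36.0 -1.8 -0.9 7.9 36.82
35.0 -1.8 -1.9 9.1 35.91
34.0 -0.4 -2.8 9.2 34.94
33.0 -1.2 -3.1 9.6 34.04
32.0 -0.4 -2.2 10.4 33.21
31.0 0.1 -2.7 12.3 32.3
30.0 -0.6 -3.1 13.6 31.48
29.0 1.6 -3.0 13.3 30.47
28.0 1.6 -3.4 14.8 29.58
27.0 1.6 -3.5 12.2 28.56
26.0 2.1 -4.3 14.4 27.72
25.0 1.8 -5.0 21.0 27.22
25.0 47.7667
```

View pics/press3m.png

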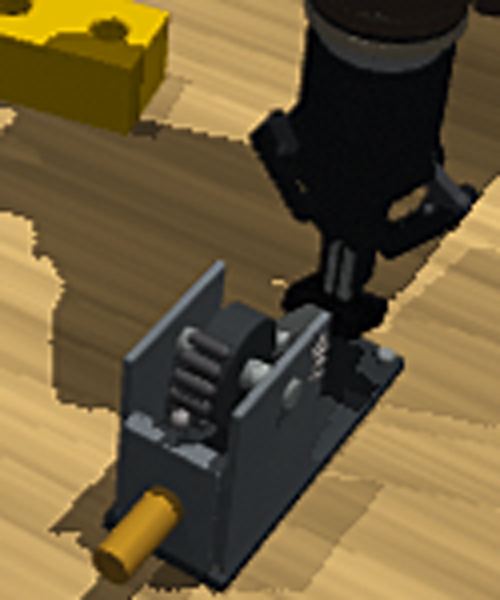

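The lever is at its end stop with the TCP at an actual z of 27.3. The click's rising flank is centred near z≈33, matching 0.05 rad (6 mm) above the stop. I'll settle there and check before handing in.

Run:
```python
from lev import *
manip.move_linear([503,Y0,32],None,30); manip.wait(.3)
z=manip.get_eef_pos()[2]; print(z,manip.get_force())
manip.move_linear([503,Y0,32-(z-33.2)],None,20); manip.wait(.4)
print(manip.get_eef_pos(),manip.get_force(),manip.get_t())
P,im=look("press4","scene"); T,_=look("press4t","top")
o=np.zeros((600,800,3),np.uint8)
o[:600,:500]=cv2.resize(im[220:370,320:445],(500,600),interpolation=cv2.INTER_CUBIC)[:,:,::-1]
o[:200,500:]=cv2.resize(im[190:290,220:370],(300,200))[:,:,::-1]
cv2.imwrite("pics/press4m.png",o)
```

```text
33.159299336041755 [-0.32908885 -2.36809552 12.10395619]
[504.08290224 204.38349145  33.21021999] [-0.08658521 -2.35026763 10.8470597 ] 49.15
```

View pics/press4m.png

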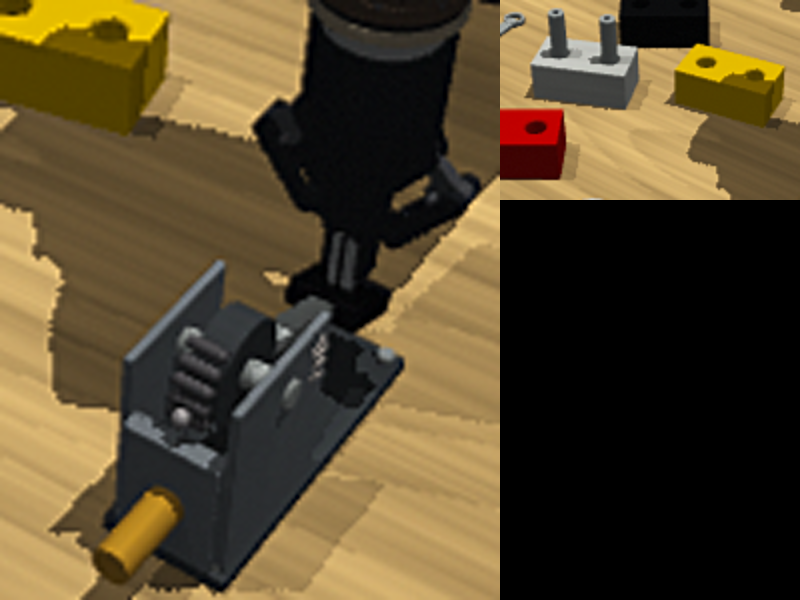

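The pad corners are at left (287,293) and right (391,287), about 0.75 rad, and the force is about 11 N as specified. Both pins are still standing in the block, so I'm handing in.

```bash
python3 -c "
from rig import manip
print(manip.close_job())"
```

```text
the job is handed in; nothing more can be done
None
```

I handed the job in at about 49 s: both pins are home and released in the aluminium block, and the lever is held at about 0.75 rad, its third notch (estimated from the camera, the end stop and the push force; it touched the stop before I eased it back).

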